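# Line up sample containers by height

## Task

Stand the three sample bottles and the blue-lidded jar upright on the four round marks of the aluminium rail, one centred on each mark, in order of height: the tallest on the mark next to the red clip, then each shorter one in turn, with the shortest at the grey-clip end. Let go of everything and leave it standing still.

Things in the scene. Friction and masses are not known exactly. Their poses are not given: they have to be found in the camera images.
- bottle_brown_mid (a point): Brown bottle with a black screw cap, the tallest of the four: 100 mm high, body 48 mm across up to 86 mm, cap 35 mm across; about 0.12 kg. The point is on its upright axis, half-way up (50 mm above its underside); z is up along the axis.
- bottle_white_mid (a point): White bottle with a white screw cap: 85 mm high, body 40 mm across up to 73 mm, cap 30 mm across; about 0.05 kg. The point is on its upright axis, half-way up (42.5 mm above its underside); z is up along the axis.
- bottle_redcap_mid (a point): White bottle with a red screw cap: 70 mm high, body 36 mm across up to 60 mm, cap 26 mm across; about 0.04 kg. The point is on its upright axis, half-way up (35 mm above its underside); z is up along the axis.
- jar_mid (a point): Squat white jar with a blue lid, the shortest of the four: 50 mm high, 42 mm across; about 0.06 kg. The point is on its upright axis, half-way up (25 mm above its underside); z is up along the axis.
- mark_1: Round white mark with a black rim and a black centre dot, 58 mm across, printed on the flat top of the fixed aluminium rail (74 x 292 mm, 12 mm high, no lip). Number 1 of four in a straight row 75 mm apart, an end mark. Origin at its centre, on the rail's top face; y runs along the row, towards mark 1 from mark 4; x runs across the rail, away from the robot; z is up.
- mark_2: Round white mark with a black rim and a black centre dot, 58 mm across, printed on the flat top of the fixed aluminium rail (74 x 292 mm, 12 mm high, no lip). Number 2 of four in a straight row 75 mm apart, a middle mark. Origin at its centre, on the rail's top face; y runs along the row, towards mark 1 from mark 4; x runs across the rail, away from the robot; z is up.
- mark_3: Round white mark with a black rim and a black centre dot, 58 mm across, printed on the flat top of the fixed aluminium rail (74 x 292 mm, 12 mm high, no lip). Number 3 of four in a straight row 75 mm apart, a middle mark. Origin at its centre, on the rail's top face; y runs along the row, towards mark 1 from mark 4; x runs across the rail, away from the robot; z is up.
- mark_4: Round white mark with a black rim and a black centre dot, 58 mm across, printed on the flat top of the fixed aluminium rail (74 x 292 mm, 12 mm high, no lip). Number 4 of four in a straight row 75 mm apart, an end mark. Origin at its centre, on the rail's top face; y runs along the row, towards mark 1 from mark 4; x runs across the rail, away from the robot; z is up.
- red_clip: Red clip, 22 mm along the row by 78 mm across it and 18 mm high, fixed to one end of the rail; it shows the end of the row where the tallest container goes. Origin at the centre of its underside, on the bench, 44.5 mm beyond the centre of the end mark beside it. It may be at either end; a like clip in grey is at the other.
Things that resemble listed ones, but are neither listed nor needed, are in the scene too. Leave any yellow look-alike of the part that bears bottle_white_mid alone.

How it is judged:
By the outcome, as a careful person would: the job done as asked, in the order asked, and still so for the second after the job is handed in, with the robot touching nothing.
It also fails if it takes over 120 s, if anything falls off the work surface, if the arm or the gripper's body presses on something with over 40 N, if the wrist force passes 120 N, or if a joint passes its speed limit or range.

## Robot

A 6-joint arm with a two-finger parallel gripper is mounted at the origin on a cart in front of the work surface, level with it; the furniture and walls round the work are solid. World frame = base frame: x ahead of the robot, y to its left, z up, the work surface at z = 0. Lengths are in m, angles in rad, forces in N, time in s.
With the tool pointing down it reaches from about 0.3 to 0.75 m from the base axis. Payload 8.5 kg.
Tool frame: the origin (TCP) lies at the very end of the fingers, on their centre line; the grasp point (between the pads) lies 19 mm behind it; z points along the fingers, y is the direction in which the jaws open and shut (so a half turn about z gives the same grasp; the last joint's range is limited). The gripper opens to 85 mm and grips with 20 to 120 N. Pads are 22 mm wide; open, the fingers measure 114 mm over their backs; the gripper's body (76 mm by 85 mm) begins 54 mm behind the grasp point. The pads swing forward as they close: fully open they stand 13 mm farther back than shut.
Start: joints at [-1.399, 0.381, 1.297, -0, 1.464, -0.215], TCP at [0.207, -0.509, 0.231] pointing down, gripper open.
Joint ranges: [-3.11, 3.11], [-0.89, 2.33], [0.22, 2.48], [-1.42, 4.56], [0.17, 2.85], [-2.88, 2.88]. Speed limits (rad/s): [2.39, 2.39, 3.14, 3.14, 3.14, 3.14].

## Interface

Orientations are given as a unit quaternion [x, y, z, w].
In Python, from bench import * gives the robot as it stands.
- The arm moves only by the tool step_arm, never from a script. Its argument "rows" is text: rows parted by semicolons, each of 6 numbers parted by spaces: the shift along the tool's x, y, z in cm, then the turn, a rotation vector about the tool's x, y, z in degrees. A call has 1 to 5 rows; each row is the pose to reach, as a shift and turn from the pose commanded when the call began, along the tool's axes at that moment; what a row does not reach only later rows make up. A row lasts 1/12 s, in which the tool goes at most 41.7 mm and 7.16 degrees, less where a joint would pass 70% of its speed; a pose out of reach is approached as far as the arm can. A call with a gripper value outside its range is refused whole. "hand" is the closure, from 0 (fully open) to 1 (shut), set as the call begins (left out, the last holds). The fingers move at their own pace and stop on an object; the grip force is fixed at half the most. Time passes only in rows, so rows that repeat a pose let the fingers close. It gives the time, the measured TCP pose, the force and the opening at its end, in the units of the state.
- state(): the state, without advancing time (a new reading comes with each control period).
- grab_frame(name): name is "side" or "top" or "wrist"; returns a dict with "color" (384x512x3 uint8, red, green, blue), "range_z" (384x512 float32, m along the optical axis (not along the pixel's ray), 0 where there is no reading), "intrinsics" (3x3 intrinsics, pixels), "distortion" ([k1, k2, p1, p2, k3] as OpenCV has them; the pictures are not rectified), "R" (3x3) and "t" (3): a world point X has camera coordinates R X + t. Camera axes: x right, y down, z forward; pixel columns grow to the right and rows downward; lengths in m; the calibration is good to about 2 mm. A picture is of the moment at which its call begins.
- hand_in(): hands the job in, once; it reports no verdict.
Trained networks look in the newest picture that a camera, given by its name, has taken for a name from the list of things; names that differ only in an ending like _2 or _b are one class to them, and where a whole thing is asked for, a point or a joint stands for the part that bears it (a point fixed in the world has none). Each returns a list of dicts, best first, with "conf" (0 to 1); they miss things now and then, are a little off and sometimes report something else, mostly with a low value. They report only what shows in the picture. A call takes as long as a camera call. They do not tell look-alikes from the thing itself.
- look_for(camera, label): "location" ([column, row] as shares, 0 to 1, of the picture: columns of its width, rows of its height, amid what is visible of it).
The state is a dict: "clock": time; "q": joint angles; "joint_velocities": joint speeds; "joint_torque": joint torques, N m; "ee_pos": TCP position; "ee_rot": TCP orientation; "force": force on the tool from outside, world axes, zero at the start; "ft_torque": the same for the moment, N m; "gripper_width": finger opening in m.
Only numpy, scipy, OpenCV 4.12 (cv2) and the standard library are available. Lean on these libraries where they do the work, as an engineer would, in place of code of your own. Each camera call takes 0.05 s, during which the arm holds its last target.

## Working session

There is one attempt and no reset: what is moved stays moved. The work goes in short steps, Python scripts to look and compute and a tool call to move; the robot and the scene stay as the last step left them, time stands still between calls to the robot, and variables do not carry over. Pictures are saved under pics/ and viewed, and the job is handed in when it is done.

Besides the shell and the picture viewer there is one more tool, called after "Call:" as name(argument=value, ...) on one line, values as JSON. step_arm: Moves the arm, as the interface text tells. Its arguments: {"type":"object","properties":{"rows":{"type":"string"},"hand":{"type":"number"}},"required":["rows"]}

```bash
ls; mkdir -p pics; cat > h.py <<'E'
from bench import *
import numpy as np, cv2
def save(name,fn):
    f=grab_frame(name); cv2.imwrite('pics/'+fn,f['color'][:,:,::-1]); return f
def px2w(f,u,v,z=None,rng=None):
    # ray through pixel; intersect plane z or use depth
    K=np.array(f['intrinsics'],float);d=np.array(f['distortion'],float)
    p=cv2.undistortPoints(np.array([[[u,v]]],float),K,d)[0,0]
    r=np.array([p[0],p[1],1.]);R=np.array(f['R']);t=np.array(f['t'])
    o=-R.T@t; w=R.T@r
    if z is not None: s=(z-o[2])/w[2]
    else: s=rng if rng is not None else f['range_z'][int(round(v)),int(round(u))]
    return o+s*w
def cloud(f):
    K=np.array(f['intrinsics'],float);d=np.array(f['distortion'],float)
    H,W=f['range_z'].shape
    uu,vv=np.meshgrid(np.arange(W),np.arange(H))
    p=cv2.undistortPoints(np.stack([uu,vv],-1).reshape(-1,1,2).astype(float),K,d).reshape(H,W,2)
    Z=f['range_z'];P=np.dstack([p[...,0]*Z,p[...,1]*Z,Z])
    return (P-np.array(f['t']))@np.array(f['R'])
E
python3 - <<'E'
from h import *
print(state())
fs={}
for n in ['side','top','wrist']:
    f=save(n,n+'0.png'); fs[n]=f
    print(n,f['intrinsics'],f['distortion'],-np.array(f['R']).T@f['t'])
    for l in ['bottle_brown_mid','bottle_white_mid','bottle_redcap_mid','jar_mid','mark_1','mark_2','mark_3','mark_4','red_clip']:
        for d in look_for(n,l):
            u,v=d['location'][0]*512,d['location'][1]*384
            print(l,round(d['conf'],2),round(u),round(v),px2w(f,u,v).round(3))
import pickle;pickle.dump(fs,open('fs0.pkl','wb'))
E
```

```text
pics
{'clock': 0.0, 'q': array([-1.39934490e+00,  3.81213590e-01,  1.29826029e+00,  1.69299645e-05,
        1.46356717e+00, -2.15331890e-01]), 'joint_velocities': array([-1.01677094e-03, -9.46832744e-05, -7.53559509e-04, -6.03174429e-04,
       -5.55551482e-04,  1.02037147e-04]), 'joint_torque': array([-2.22408453e-03, -4.48471570e+01, -2.31272650e+01, -4.05768315e-04,
        4.82607196e-03,  1.36876912e-05]), 'ee_pos': array([ 0.2074026 , -0.50909094,  0.23070248]), 'ee_rot': array([ 9.81357962e-01,  1.92187477e-01,  2.43015130e-05, -7.23840651e-04]), 'force': array([0.33957265, 0.67673795, 0.1511107 ]), 'ft_torque': array([ 0.03069907, -0.00575829,  0.03049442]), 'gripper_width': 0.08546823601573841}
side [[488.14125111   0.         260.83561631]
 [  0.         488.14125111 193.02946012]
 [  0.           0.           1.        ]] [-0.14919368  0.          0.          0.          0.        ] [-0.53372643  0.15223827  0.70475002]
bottle_brown_mid 0.66 124 218 [0.477 0.39  0.054]
bottle_white_mid 0.88 229 192 [0.58  0.128 0.05 ]
bottle_white_mid 0.82 180 198 [0.555 0.255 0.054]
bottl
[... 1282 characters left out ...]
13  0.011]
mark_2 0.81 240 222 [0.46  0.053 0.015]
mark_2 0.75 295 225 [ 0.455 -0.096  0.015]
mark_3 0.87 209 222 [0.46  0.138 0.011]
mark_3 0.87 264 227 [ 0.448 -0.013  0.011]
mark_3 0.81 240 222 [0.46  0.053 0.015]
mark_3 0.75 295 225 [ 0.455 -0.096  0.015]
mark_4 0.87 209 222 [0.46  0.138 0.011]
mark_4 0.87 264 227 [ 0.448 -0.013  0.011]
mark_4 0.81 240 222 [0.46  0.053 0.015]
mark_4 0.75 295 225 [ 0.455 -0.096  0.015]
red_clip 0.62 193 221 [0.463 0.179 0.016]
wrist [[310.93726521   0.         256.99715417]
 [  0.         310.93726521 193.84117552]
 [  0.           0.           1.        ]] [-0.04670424  0.          0.          0.          0.        ] [ 0.27303616 -0.48267886  0.37376056]
```

View pics/side0.png

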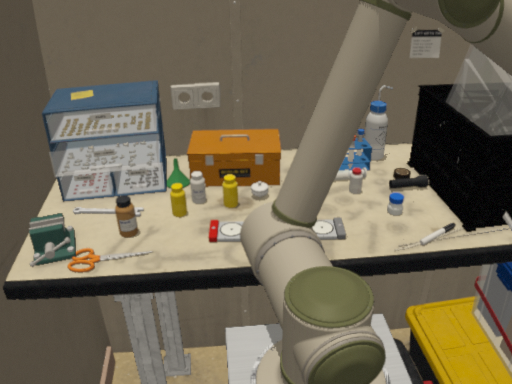

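View pics/top0.png

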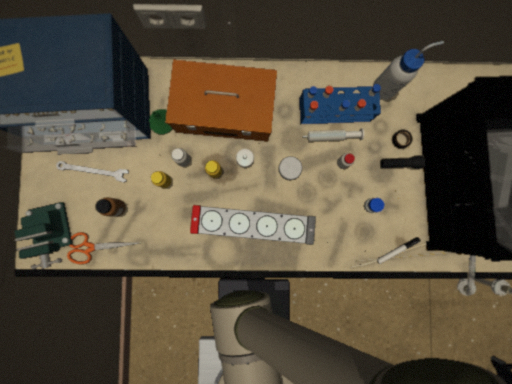

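```bash
python3 - <<'E'
import pickle,cv2
fs=pickle.load(open('fs0.pkl','rb'))
a=fs['top']['color'][130:270,80:400,::-1]
cv2.imwrite('pics/topcrop0.png',cv2.resize(a,None,fx=2.5,fy=2.5,interpolation=cv2.INTER_CUBIC))
a=fs['side']['color'][140:260,90:290,::-1]
cv2.imwrite('pics/sidecrop0.png',cv2.resize(a,None,fx=4,fy=4,interpolation=cv2.INTER_CUBIC))
E
```

```text
(no output)
```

View pics/topcrop0.png

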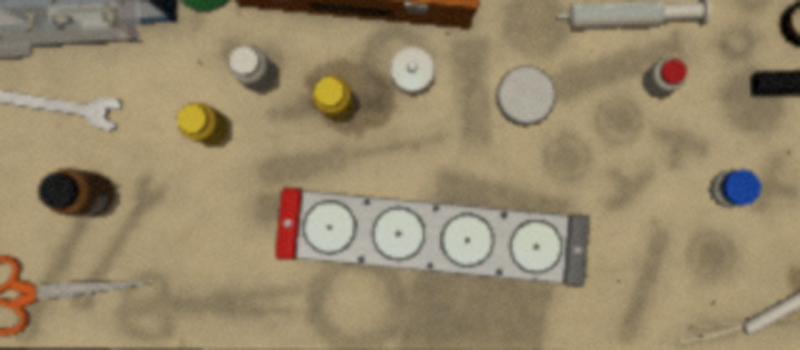

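View pics/sidecrop0.png

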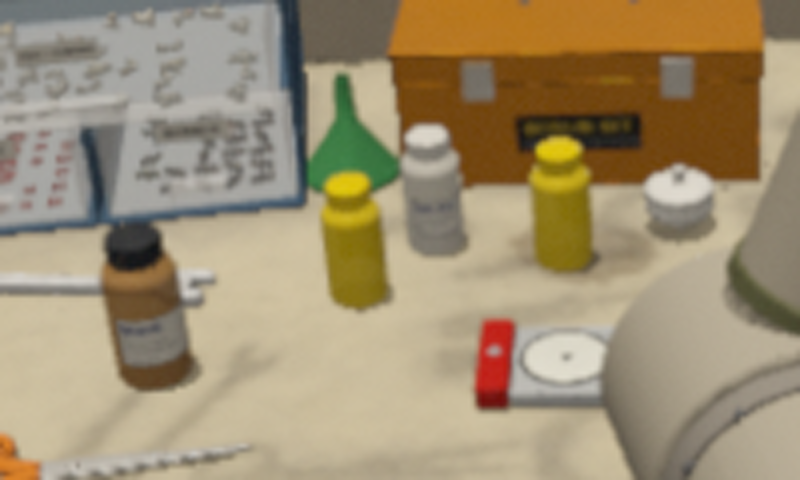

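The side and top views show the brown bottle at top (110,206) and the white bottle at (180,157). Its two yellow look-alikes are at (160,179) and (213,168). The red-cap bottle is at (347,160) and the jar at (375,205). Other things that could be mistaken for them are a white pot at (245,158) and a grey disc at (290,168). The rail's red clip is at (195,219), on the +y side, so the brown bottle goes there. Next I'll measure precisely.

```bash
python3 - <<'E'
from h import *
import pickle
fs=pickle.load(open('fs0.pkl','rb'))
f=fs['top'];C=cloud(f)
fS=fs['side'];CS=cloud(fS)
obj={'brown':(0.50,0.375,.100,.0175),'white':(0.627,0.206,.085,.015),'red':(.618,-.221,.07,.013),'jar':(.512,-.302,.05,.021)}
for k,(x,y,h,r) in obj.items():
    for nm,c in (('top',C),('side',CS)):
        m=(np.hypot(c[...,0]-x,c[...,1]-y)<.045)&(c[...,2]>.008)&(c[...,2]<.14)
        P=c[m]; t=P[P[:,2]>h-.012]
        if len(t)<3: print(k,nm,'none',len(P));continue
        cap=P[P[:,2]>np.percentile(P[:,2],99)-.006]
        cc=cv2.minEnclosingCircle(cap[:,:2].astype(np.float32))
        print(k,nm,len(P),'zmax',P[:,2].max().round(3),'cap mean',cap.mean(0).round(4),'n',len(cap),'circ',np.round(cc[0],4),round(cc[1],4), 'xy range', P[:,:2].min(0).round(3),P[:,:2].max(0).round(3))
# marks: white discs in top image
for nm,(r0,r1,c0,c1) in {'top':(200,250,185,320),'side':(210,250,205,350)}.items():
    F=fs[nm];im=F['color'][r0:r1,c0:c1]
    g=cv2.resize(im.min(2),None,fx=4,fy=4,interpolation=cv2.INTER_CUBIC)
    for th in (195,205,215):
        n,l,s,ce=cv2.connectedComponentsWithStats((g>th).astype(np.uint8))
        for i in range(1,n):
            if 1000<s[i,4]<9000:
                u=(ce[i][0]+.5)/4-.5+c0;v=(ce[i][1]+.5)/4-.5+r0
                print(nm,th,s[i,4],round(u,2),round(v,2),px2w(F,u,v,z=.012).round(4))
E
```

```text
brown top 466 zmax 0.103 cap mean [0.4985 0.3911 0.0993] n 160 circ [0.4983 0.3913] 0.018 xy range [0.474 0.367] [0.521 0.409]
brown side 713 zmax 0.102 cap mean [0.4936 0.3897 0.0983] n 98 circ [0.4961 0.3908] 0.019 xy range [0.469 0.365] [0.513 0.415]
white top 253 zmax 0.087 cap mean [0.6323 0.2131 0.0843] n 94 circ [0.6325 0.2135] 0.0145 xy range [0.612 0.193] [0.651 0.23 ]
white side 355 zmax 0.084 cap mean [0.6285 0.2132 0.0816] n 47 circ [0.6293 0.2124] 0.0148 xy range [0.608 0.194] [0.644 0.232]
red top 209 zmax 0.073 cap mean [ 0.629  -0.2294  0.0688] n 80 circ [ 0.6294 -0.229 ] 0.0133 xy range [ 0.611 -0.248] [ 0.646 -0.212]
red side 271 zmax 0.069 cap mean [ 0.6272 -0.23    0.066 ] n 44 circ [ 0.6299 -0.2298] 0.0153 xy range [ 0.606 -0.25 ] [ 0.645 -0.212]
jar top 245 zmax 0.053 cap mean [ 0.5098 -0.3059  0.0492] n 147 circ [ 0.51   -0.3074] 0.0192 xy range [ 0.491 -0.325] [ 0.529 -0.286]
jar side 264 zmax 0.052 cap mean [ 0.5074 -0.3065  0.0477] n 84 circ [ 0.5091 -0.3081] 0.0204 xy range [ 0.489 -0.326] [ 0.526 -0.287]
side 195 2085 322.23 227.23 [ 0.4427 -0.0949  0.012 ]
side 195 2180 230.81 228.93 [0.4625 0.1313 0.012 ]
```

```bash
python3 - <<'E'
from h import *
import pickle
fs=pickle.load(open('fs0.pkl','rb'))
for nm,(r0,r1,c0,c1) in {'top':(200,250,185,320),'side':(210,250,205,350)}.items():
    F=fs[nm];im=F['color'][r0:r1,c0:c1]
    print(im.reshape(-1,3).max(0))
    g=cv2.resize(im[...,1],None,fx=4,fy=4,interpolation=cv2.INTER_CUBIC)
    b=cv2.adaptiveThreshold(g,255,cv2.ADAPTIVE_THRESH_MEAN_C,cv2.THRESH_BINARY,61,0)
    for th in (185,195,205,212,218):
        n,l,s,ce=cv2.connectedComponentsWithStats((g>th).astype(np.uint8))
        for i in range(1,n):
            if 1000<s[i,4]<9000 and s[i,2]<130:
                cnt=max(cv2.findContours((l==i).astype(np.uint8),0,1)[0],key=len)
                e=cv2.fitEllipse(cnt)
                u=(e[0][0]+.5)/4-.5+c0;v=(e[0][1]+.5)/4-.5+r0
                print(nm,th,s[i,4],round(u,2),round(v,2),np.round(e[1],1),px2w(F,u,v,z=.012).round(4))
E
```

```text
[200 206 195]
top 185 3873 211.27 220.44 [69.9 71.1] [0.4643 0.1313 0.012 ]
top 185 3863 238.94 223.03 [70.6 71. ] [0.4579 0.0564 0.012 ]
top 185 3822 266.5 225.62 [69.7 70.4] [ 0.4515 -0.0183  0.012 ]
top 185 3830 294.01 228.22 [70.3 70.6] [ 0.4451 -0.093   0.012 ]
top 195 3484 211.32 220.42 [66.9 68.1] [0.4643 0.1312 0.012 ]
top 195 3449 238.97 223.08 [67.3 68. ] [0.4578 0.0563 0.012 ]
top 195 3456 266.5 225.63 [67.  67.6] [ 0.4515 -0.0183  0.012 ]
top 195 3407 294.05 228.23 [66.9 67.5] [ 0.4451 -0.0931  0.012 ]
[224 220 205]
side 185 2711 322.07 226.99 [46.6 73.7] [ 0.4438 -0.0947  0.012 ]
side 185 2902 230.9 228.77 [46.6 78.5] [0.4631 0.1311 0.012 ]
side 185 1609 211.9 243.76 [51.3 70. ] [0.4061 0.1792 0.012 ]
side 185 1659 344.56 244.64 [42.6 55.9] [ 0.3653 -0.1324  0.012 ]
side 195 2506 322.04 227.02 [44.6 72.3] [ 0.4437 -0.0946  0.012 ]
side 195 2672 230.85 228.8 [44.3 76.9] [0.463  0.1312 0.012 ]
side 205 2256 322.05 227.08 [42.  70.6] [ 0.4434 -0.0946  0.012 ]
side 205 2367 230.88 228.87 [41.6 74.5] [0.4627 0.1312 0.012 ]
side 212 1964 322.08 227.17 [39.  68.8] [ 0.443  -0.0946  0.012 ]
side 212 2064 230.9 228.94 [39.1 71.8] [0.4624 0.1311 0.012 ]
```

```bash
cat >> h.py <<'E'
from scipy.spatial.transform import Rotation as Ro
def plan(x,y,z,yaw=85.1):
    """print the shift (cm, tool axes) and rotvec (deg) from measured pose to a tool-down pose with tool x at yaw deg"""
    s=state();p=s['ee_pos'];R=Ro.from_quat(s['ee_rot'])
    a=np.radians(yaw);T=Ro.from_matrix(np.column_stack([[np.cos(a),np.sin(a),0],[np.sin(a),-np.cos(a),0],[0,0,-1]]))
    d=R.inv().apply(np.array([x,y,z])-p)*100; r=np.degrees((R.inv()*T).as_rotvec())
    print('t',round(s['clock'],2),'shift cm',d.round(2),'turn',r.round(2),'w',round(s['gripper_width'],4),'F',np.round(s['force'],1))
E
python3 - <<'E'
from h import *
import pickle
fs=pickle.load(open('fs0.pkl','rb'))
A=np.vstack([cloud(fs[n])[fs[n]['range_z']>0] for n in ('top','side')])
A=A[(A[:,2]>.02)&(A[:,0]>.25)]
for k,x,y,r in (('brown',.4975,.391,.028),('white',.631,.2133,.025),('red',.6285,-.2297,.023),('jar',.509,-.307,.026)):
    d=np.hypot(A[:,0]-x,A[:,1]-y);an=np.degrees(np.arctan2(A[:,1]-y,A[:,0]-x))
    o=[]
    for a0 in range(-180,180,30):
        m=(d>r)&(d<.15)&(an>=a0)&(an<a0+30)
        if m.sum()>3: i=np.sort(d[m])[2]; o.append((a0+15,round(float(i),3),round(float(A[m][:,2].max()),3)))
    print(k,o)
b=A[(A[:,1]<-.38)&(A[:,1]>-.7)&(A[:,2]>.06)&(A[:,0]<.8)]
print('bin',b[:,:].min(0),np.percentile(b,[1,99],axis=0).round(3))
plan(.35,-.3,.231)
E
```

```text
brown [(-75, 0.129, 0.086), (-45, 0.128, 0.087), (-15, 0.139, 0.178), (15, 0.129, 0.178), (45, 0.145, 0.127), (75, 0.142, 0.027), (105, 0.137, 0.102), (135, 0.147, 0.026)]
white [(-165, 0.142, 0.021), (-135, 0.081, 0.067), (-105, 0.073, 0.087), (-75, 0.123, 0.113), (-45, 0.076, 0.115), (-15, 0.069, 0.115), (15, 0.071, 0.115), (45, 0.101, 0.273), (75, 0.098, 0.273), (135, 0.058, 0.088), (165, 0.064, 0.082)]
red [(-165, 0.125, 0.053), (-135, 0.122, 0.053), (-105, 0.103, 0.036), (-75, 0.103, 0.034), (-45, 0.082, 0.079), (-15, 0.07, 0.116), (15, 0.065, 0.116), (45, 0.077, 0.081), (75, 0.13, 0.025), (105, 0.12, 0.027)]
jar [(-105, 0.145, 0.264), (-75, 0.144, 0.264), (-45, 0.126, 0.034), (-15, 0.108, 0.036), (15, 0.127, 0.071), (45, 0.124, 0.073)]
bin [ 0.37374067 -0.6644896   0.06003235] [[ 0.39  -0.598  0.064]
 [ 0.765 -0.442  0.41 ]]
t 1.5 shift cm [ 21.1  -14.01   0.03] turn [ -0.     0.   -62.94] w 0.0851 F [-0.4 -0.7  0.4]
```

Call:
step_arm(rows="21.1 -14 0 0 0 -36;21.1 -14 0 0 0 -36;21.1 -14 0 0 0 -36;21.1 -14 0 0 0 -36;21.1 -14 0 0 0 -36", hand=0.25)

```text
clock: 1.92
ee_pos: [0.3254, -0.3355, 0.2314]
ee_rot: [0.873, 0.487, 0.0, 0.0]
force: [0.2, 0.6, -0.0]
gripper_width: 0.064
```

```bash
python3 -c "
from h import *
plan(.509,-.307,.14)"
```

```text
t 1.92 shift cm [12.07 14.12  9.15] turn [ 2.000e-02  1.000e-02 -2.681e+01] w 0.064 F [ 0.2  0.6 -0. ]
```

Call:
step_arm(rows="12 14 7 0 0 -27;12 14 7 0 0 -27;12 14 7 0 0 -27;12 14 7 0 0 -27;12 14 7 0 0 -27")

```text
clock: 2.33
ee_pos: [0.5096, -0.3084, 0.1598]
ee_rot: [0.735, 0.678, 0.0, -0.0]
force: [-0.9, -0.3, 0.0]
gripper_width: 0.0641
```

Call:
step_arm(rows="0 0 0 0 0 0;0 0 0 0 0 0")

```text
clock: 2.5
ee_pos: [0.5078, -0.309, 0.1602]
ee_rot: [0.737, 0.676, -0.0, -0.001]
force: [-0.8, 0.1, 0.9]
gripper_width: 0.0638
```

```bash
python3 -c "
from h import *
plan(.509,-.307,.010)"
```

```text
t 2.5 shift cm [ 0.19  0.12 15.02] turn [-0.09 -0.06 -0.02] w 0.0638 F [-0.8  0.1  0.9]
```

Call:
step_arm(rows="0.2 0.1 4 0 0 0;0.2 0.1 8 0 0 0;0.2 0.1 12 0 0 0;0.2 0.1 15 0 0 0;0.2 0.1 15 0 0 0")

```text
clock: 2.92
ee_pos: [0.5051, -0.3064, 0.0067]
ee_rot: [0.738, 0.675, -0.0, -0.005]
force: [-0.8, 0.7, -0.2]
gripper_width: 0.0637
```

Call:
step_arm(rows="0 0 0 0 0 0;0 0 0 0 0 0;0 0 0 0 0 0;0 0 0 0 0 0;0 0 0 0 0 0", hand=1)

```text
clock: 3.33
ee_pos: [0.5091, -0.3091, 0.0144]
ee_rot: [0.737, 0.675, -0.0, 0.003]
force: [-3.0, -0.5, 8.1]
gripper_width: 0.0384
```

```bash
python3 -c "
from h import *
f=save('wrist','w1.png')
plan(.509,-.307,.010)"
```

```text
t 3.38 shift cm [ 0.2  -0.03  0.43] turn [ 0.21  0.2  -0.13] w 0.0383 F [-2.  -1.6  8.9]
```

View pics/w1.png

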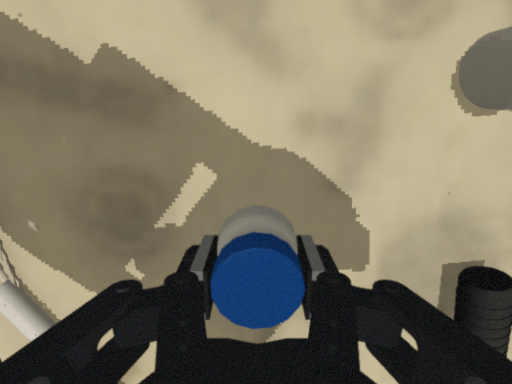

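Call:
step_arm(rows="0 0 -4 0 0 0;0 0 -8 0 0 0;0 0 -11 0 0 0;0 0 -11 0 0 0;0 0 -11 0 0 0")

```text
clock: 3.8
ee_pos: [0.5089, -0.3084, 0.1244]
ee_rot: [0.737, 0.675, 0.0, 0.003]
force: [0.2, 0.5, -0.8]
gripper_width: 0.0381
```

```bash
python3 -c "
from h import *
f=save('side','s1.png')
a=f['color'][130:270,300:500,::-1];cv2.imwrite('pics/s1.png',cv2.resize(a,None,fx=4,fy=4,interpolation=2))
plan(.4446,-.0935,.1)"
```

```text
t 3.85 shift cm [20.79 -8.23  2.21] turn [ 0.1   0.07 -0.13] w 0.0381 F [-0.7 -0.7 -0.6]
```

View pics/s1.png

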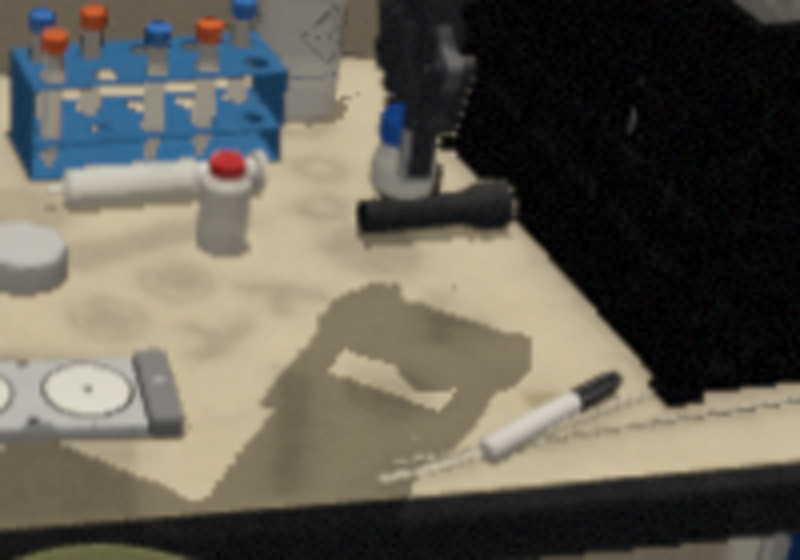

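Call:
step_arm(rows="20.6 -8.2 0 0 0 0;20.6 -8.2 0 0 0 0;20.6 -8.2 0 0 0 0;20.6 -8.2 0 0 0 0;20.6 -8.2 0 0 0 0")

```text
clock: 4.27
ee_pos: [0.4469, -0.1063, 0.1204]
ee_rot: [0.738, 0.675, -0.0, -0.001]
force: [1.7, -0.7, -0.2]
gripper_width: 0.0383
```

Call:
step_arm(rows="0 0 0 0 0 0;0 0 0 0 0 0")

```text
clock: 4.43
ee_pos: [0.4476, -0.1064, 0.1209]
ee_rot: [0.737, 0.676, -0.0, -0.001]
force: [-0.1, 0.1, -0.9]
gripper_width: 0.0383
```

```bash
python3 -c "
from h import *
plan(.4446,-.0955,.028)"
```

```text
t 4.43 shift cm [ 1.05 -0.37  9.29] turn [-0.1  -0.04  0.03] w 0.0383 F [-0.1  0.1 -0.9]
```

Call:
step_arm(rows="1 -0.4 3 0 0 0;1 -0.4 6 0 0 0;1 -0.4 8.2 0 0 0;1 -0.4 8.2 0 0 0;1 -0.4 8.2 0 0 0")

```text
clock: 4.85
ee_pos: [0.4453, -0.0986, 0.0387]
ee_rot: [0.738, 0.675, -0.0, -0.001]
force: [0.2, 0.5, -0.7]
gripper_width: 0.0381
```

Call:
step_arm(rows="0 0 0 0 0 0;0 0 0 0 0 0")

```text
clock: 5.02
ee_pos: [0.4462, -0.0986, 0.0404]
ee_rot: [0.738, 0.675, 0.0, 0.001]
force: [0.8, -0.3, -0.5]
gripper_width: 0.0385
```

```bash
python3 -c "
from h import *
plan(.4446,-.0955,.027)"
```

```text
t 5.02 shift cm [ 0.3  -0.19  1.34] turn [ 0.13  0.05 -0.15] w 0.0385 F [ 0.8 -0.3 -0.5]
```

Call:
step_arm(rows="0.3 -0.2 0.4 0 0 0;0.3 -0.2 0.7 0 0 0;0.3 -0.2 1.0 0 0 0;0.3 -0.2 1.1 0 0 0;0.3 -0.2 1.1 0 0 0")

```text
clock: 5.43
ee_pos: [0.4436, -0.0947, 0.0281]
ee_rot: [0.737, 0.675, -0.0, -0.0]
force: [-0.7, 0.7, -0.2]
gripper_width: 0.0382
```

Call:
step_arm(rows="0 0 0.1 0 0 0;0 0 0.2 0 0 0;0 0 0.2 0 0 0")

```text
clock: 5.68
ee_pos: [0.4438, -0.0948, 0.0264]
ee_rot: [0.737, 0.675, 0.0, 0.0]
force: [-0.7, -0.7, 0.4]
gripper_width: 0.0381
```

```bash
python3 -c "
from h import *
f=save('side','s2.png')
a=f['color'][130:270,200:400,::-1];cv2.imwrite('pics/s2.png',cv2.resize(a,None,fx=4,fy=4,interpolation=2))
plan(.4446,-.0955,.026)"
```

```text
t 5.73 shift cm [-0.06  0.09  0.04] turn [ 0.02  0.01 -0.13] w 0.0384 F [-0.7  0.4  1.5]
```

View pics/s2.png

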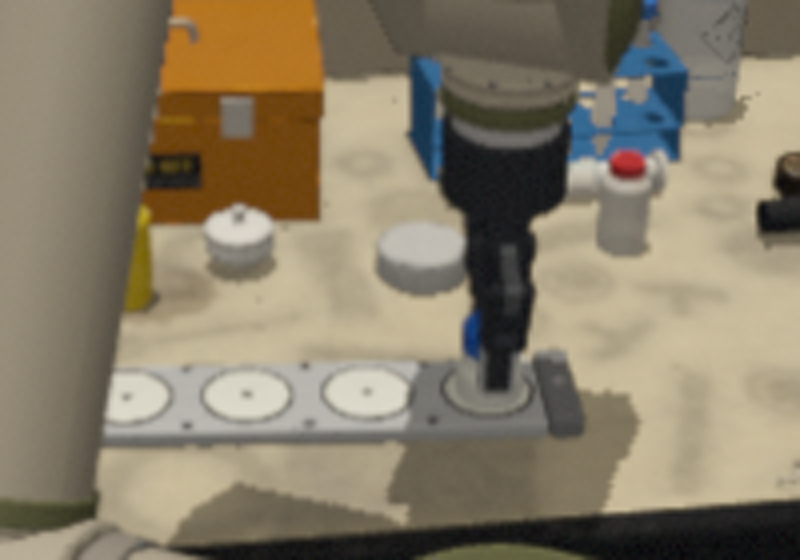

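Call:
step_arm(rows="-0.05 0.1 0.1 0 0 0;-0.05 0.1 0.2 0 0 0;-0.05 0.1 0.2 0 0 0")

```text
clock: 5.98
ee_pos: [0.4439, -0.0949, 0.0261]
ee_rot: [0.737, 0.676, -0.0, -0.0]
force: [-10.3, 4.0, 33.4]
gripper_width: 0.0386
```

Call:
step_arm(rows="0 0 -0.1 0 0 0;0 0 -0.2 0 0 0;0 0 -0.2 0 0 0")

```text
clock: 6.23
ee_pos: [0.4448, -0.0954, 0.0265]
ee_rot: [0.737, 0.675, 0.0, 0.0]
force: [0.8, -0.4, -0.3]
gripper_width: 0.0384
```

Call:
step_arm(rows="0 0 0 0 0 0;0 0 0 0 0 0;0 0 0 0 0 0", hand=0.25)

```text
clock: 6.48
ee_pos: [0.4447, -0.0954, 0.0262]
ee_rot: [0.737, 0.675, -0.0, -0.0]
force: [0.7, 0.2, -0.1]
gripper_width: 0.0636
```

Call:
step_arm(rows="0 0 -3 0 0 0;0 0 -7 0 0 0;0 0 -11 0 0 0;0 0 -13 0 0 0;0 0 -13 0 0 0")

```text
clock: 6.9
ee_pos: [0.4463, -0.0961, 0.1604]
ee_rot: [0.737, 0.675, 0.002, 0.004]
force: [0.7, -0.3, -0.1]
gripper_width: 0.0642
```

```bash
python3 -c "
from h import *
plan(.6285,-.2297,.13)"
```

```text
t 6.9 shift cm [-11.7   19.29   3.23] turn [ 0.45  0.18 -0.12] w 0.0642 F [ 0.7 -0.3 -0.1]
```

Call:
step_arm(rows="-11.7 19.3 0.5 0 0 0;-11.7 19.3 0.5 0 0 0;-11.7 19.3 0.5 0 0 0;-11.7 19.3 0.5 0 0 0;-11.7 19.3 0.5 0 0 0")

```text
clock: 7.32
ee_pos: [0.6137, -0.2195, 0.1502]
ee_rot: [0.737, 0.675, -0.0, -0.001]
force: [-0.1, -0.3, -0.5]
gripper_width: 0.064
```

Call:
step_arm(rows="0 0 0 0 0 0;0 0 0 0 0 0")

```text
clock: 7.48
ee_pos: [0.613, -0.2194, 0.1489]
ee_rot: [0.738, 0.675, -0.0, -0.001]
force: [0.6, 1.1, 0.4]
gripper_width: 0.0642
```

```bash
python3 -c "
from h import *
plan(.6285,-.2297,.018)
import pickle
f=save('top','t3.png');pickle.dump(f,open('t3.pkl','wb'))
a=f['color'][130:270,180:400,::-1];cv2.imwrite('pics/t3.png',cv2.resize(a,None,fx=3.5,fy=3.5,interpolation=2))
C=cloud(f);m=(np.hypot(C[...,0]-.4446,C[...,1]+.0935)<.035)&(C[...,2]>.055)&(C[...,2]<.075)
print(C[m].mean(0),cv2.minEnclosingCircle(C[m][:,:2].astype(np.float32)))
"
```

```text
t 7.48 shift cm [-0.9   1.67 13.08] turn [-0.16 -0.07 -0.18] w 0.0642 F [0.6 1.1 0.4]
[ 0.44334094 -0.09285392  0.06080903] ((0.44330352544784546, -0.09310703724622726), 0.01902352087199688)
```

View pics/t3.png

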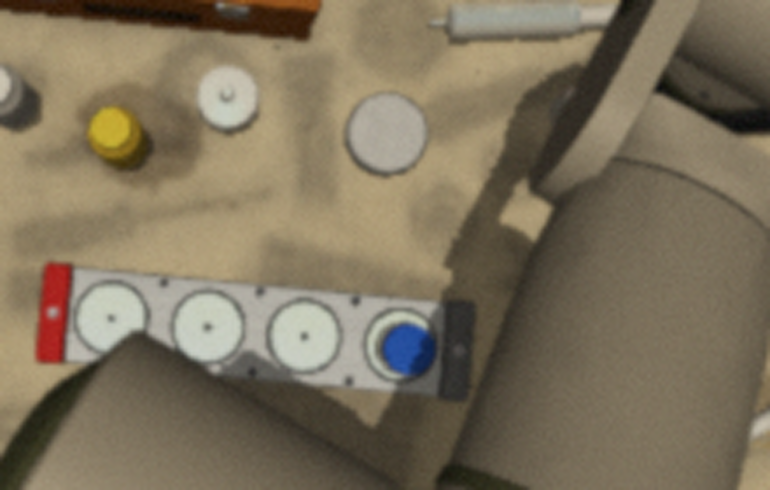

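The jar stands on mark 4: its lid is at (409,349) in the crop, with measured centre (0.443,-0.093) and top about 61 mm. Next is the red-cap bottle.

Call:
step_arm(rows="-0.9 1.7 0 0 0 0;-0.9 1.7 4 0 0 0;-0.9 1.7 8 0 0 0;-0.9 1.7 12 0 0 0;-0.9 1.7 13 0 0 0")

```text
clock: 7.95
ee_pos: [0.625, -0.2264, 0.0157]
ee_rot: [0.737, 0.676, -0.002, -0.005]
force: [0.1, 0.4, -1.0]
gripper_width: 0.0641
```

Call:
step_arm(rows="0 0 0 0 0 0;0 0 0 0 0 0")

```text
clock: 8.12
ee_pos: [0.6291, -0.2289, 0.0235]
ee_rot: [0.737, 0.676, 0.0, 0.001]
force: [0.3, -0.2, 0.8]
gripper_width: 0.0639
```

```bash
python3 -c "
from h import *
f=save('wrist','w2.png')
plan(.6285,-.2297,.018)"
```

```text
t 8.17 shift cm [-0.05 -0.12  0.65] turn [ 0.21  0.1  -0.11] w 0.0637 F [0.5 0.7 0.5]
```

View pics/w2.png

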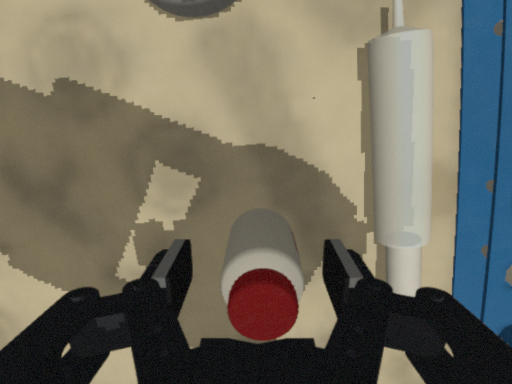

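Call:
step_arm(rows="0 0 0.3 0 0 0;0 0 0.3 0 0 0;0 0 0.3 0 0 0;0 0 0.3 0 0 0;0 0 0.3 0 0 0", hand=1)

```text
clock: 8.58
ee_pos: [0.6294, -0.2293, 0.0206]
ee_rot: [0.737, 0.675, 0.0, 0.001]
force: [-0.3, 0.8, 6.4]
gripper_width: 0.0342
```

Call:
step_arm(rows="0 0 0 0 0 0;0 0 0 0 0 0")

```text
clock: 8.75
ee_pos: [0.6294, -0.2293, 0.0206]
ee_rot: [0.737, 0.675, 0.0, 0.001]
force: [-0.5, 0.4, 7.3]
gripper_width: 0.034
```

Call:
step_arm(rows="0 0 -4 0 0 0;0 0 -8 0 0 0;0 0 -12 0 0 0;0 0 -12 0 0 0;0 0 -12 0 0 0")

```text
clock: 9.17
ee_pos: [0.6296, -0.2294, 0.142]
ee_rot: [0.737, 0.675, 0.001, 0.003]
force: [-0.1, -0.2, -0.9]
gripper_width: 0.0338
```

```bash
python3 -c "
from h import *
f=save('wrist','w3.png')
plan(.4514,-.0183,.14)"
```

```text
t 9.22 shift cm [ 19.43 -19.51  -0.09] turn [ 0.07  0.04 -0.13] w 0.034 F [ 0.9 -0.2 -0.4]
```

View pics/w3.png

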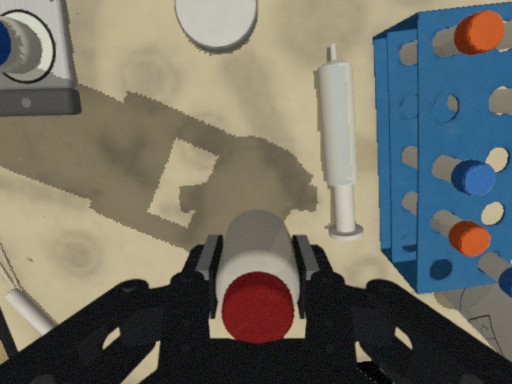

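Call:
step_arm(rows="19.4 -19.4 0 0 0 0;19.4 -19.4 0 0 0 0;19.4 -19.4 0 0 0 0;19.4 -19.4 0 0 0 0;19.4 -19.4 0 0 0 0")

```text
clock: 9.63
ee_pos: [0.4925, -0.0677, 0.1373]
ee_rot: [0.738, 0.675, -0.001, -0.001]
force: [0.4, -0.2, 0.3]
gripper_width: 0.0343
```

Call:
step_arm(rows="0 0 0 0 0 0;0 0 0 0 0 0")

```text
clock: 9.8
ee_pos: [0.4933, -0.0677, 0.138]
ee_rot: [0.737, 0.676, -0.001, -0.001]
force: [0.5, 0.0, -0.2]
gripper_width: 0.0343
```

```bash
python3 -c "
from h import *
plan(.4514,-.0183,.045)"
```

```text
t 9.8 shift cm [ 4.56 -4.57  9.31] turn [-0.15 -0.04 -0.02] w 0.0343 F [ 0.5  0.  -0.2]
```

Call:
step_arm(rows="2.5 -2.5 0 0 0 0;4.5 -4.5 0 0 0 0;4.5 -4.5 3 0 0 0;4.5 -4.5 6.5 0 0 0;4.5 -4.5 8.5 0 0 0")

```text
clock: 10.22
ee_pos: [0.4535, -0.0207, 0.0509]
ee_rot: [0.738, 0.675, -0.001, -0.001]
force: [0.5, 0.4, -0.7]
gripper_width: 0.0339
```

Call:
step_arm(rows="0 0 0 0 0 0;0 0 0 0 0 0")

```text
clock: 10.38
ee_pos: [0.4543, -0.0211, 0.053]
ee_rot: [0.738, 0.675, -0.001, -0.001]
force: [0.7, -0.1, 0.7]
gripper_width: 0.0342
```

```bash
python3 -c "
from h import *
plan(.4514,-.0183,.0335)"
```

```text
t 10.38 shift cm [ 0.25 -0.3   1.95] turn [-0.14 -0.03 -0.17] w 0.0342 F [ 0.7 -0.1  0.7]
```

Call:
step_arm(rows="0.25 -0.3 0.6 0 0 -0.2;0.25 -0.3 1.2 0 0 -0.2;0.25 -0.3 1.6 0 0 -0.2;0.25 -0.3 1.8 0 0 -0.2;0.25 -0.3 1.8 0 0 -0.2")

```text
clock: 10.8
ee_pos: [0.4513, -0.0178, 0.0356]
ee_rot: [0.736, 0.677, -0.0, -0.0]
force: [-0.5, 0.5, -0.7]
gripper_width: 0.0341
```

Call:
step_arm(rows="0 0 0 0 0 0;0 0 0 0 0 0")

```text
clock: 10.97
ee_pos: [0.4514, -0.0178, 0.036]
ee_rot: [0.736, 0.677, 0.0, 0.0]
force: [-0.6, -1.1, -0.3]
gripper_width: 0.0344
```

```bash
python3 -c "
from h import *
plan(.4514,-.0183,.0326)"
```

```text
t 10.97 shift cm [-0.05  0.    0.34] turn [0.03 0.01 0.07] w 0.0344 F [-0.6 -1.1 -0.3]
```

Call:
step_arm(rows="-0.05 0 0.1 0 0 0;-0.05 0 0.2 0 0 0;-0.05 0 0.27 0 0 0;-0.05 0 0.27 0 0 0")

```text
clock: 11.3
ee_pos: [0.4511, -0.0183, 0.0329]
ee_rot: [0.736, 0.677, -0.0, -0.0]
force: [-0.8, -0.0, -1.1]
gripper_width: 0.0341
```

Call:
step_arm(rows="0 0 0.07 0 0 0;0 0 0.07 0 0 0")

```text
clock: 11.47
ee_pos: [0.4512, -0.0183, 0.0326]
ee_rot: [0.736, 0.677, 0.0, 0.0]
force: [-1.0, 0.6, 3.9]
gripper_width: 0.0341
```

Contact. Releasing.

Call:
step_arm(rows="0 0 0 0 0 0;0 0 0 0 0 0;0 0 0 0 0 0;0 0 0 0 0 0", hand=0.25)

```text
clock: 11.8
ee_pos: [0.4512, -0.0183, 0.0322]
ee_rot: [0.736, 0.677, -0.0, -0.0]
force: [-0.5, -0.3, 0.7]
gripper_width: 0.0641
```

Call:
step_arm(rows="0 0 -3 0 0 0;0 0 -7 0 0 0;0 0 -11 0 0 0;0 0 -14 0 0 0;0 0 -14 0 0 0")

```text
clock: 12.22
ee_pos: [0.4534, -0.0188, 0.1777]
ee_rot: [0.736, 0.677, 0.003, 0.005]
force: [0.4, 0.3, 0.6]
gripper_width: 0.0643
```

```bash
python3 -c "
from h import *
plan(.631,.2133,.16)"
```

```text
t 12.22 shift cm [24.63 15.73  1.88] turn [0.6  0.13 0.09] w 0.0643 F [0.4 0.3 0.6]
```

Call:
step_arm(rows="24.5 15.7 0 0 0 0;24.5 15.7 0 0 0 0;24.5 15.7 0 0 0 0;24.5 15.7 0 0 0 0;24.5 15.7 0 0 0 0")

```text
clock: 12.63
ee_pos: [0.5787, 0.1489, 0.1716]
ee_rot: [0.736, 0.677, -0.0, -0.0]
force: [0.1, -0.6, 0.2]
gripper_width: 0.064
```

Call:
step_arm(rows="9 5.8 0 0 0 0;9 5.8 0 0 0 0;9 5.8 0 0 0 0;9 5.8 0 0 0 0")

```text
clock: 12.97
ee_pos: [0.6446, 0.2356, 0.17]
ee_rot: [0.735, 0.678, -0.0, -0.001]
force: [-0.6, 0.5, -0.3]
gripper_width: 0.064
```

```bash
python3 -c "
from h import *
f=save('wrist','w4.png')
plan(.631,.2133,.1)
g=save('top','t4.png')
a=g['color'][130:270,180:400,::-1];cv2.imwrite('pics/t4.png',cv2.resize(a,None,fx=3.5,fy=3.5,interpolation=2))
C=cloud(g);m=(np.hypot(C[...,0]-.4514,C[...,1]+.0183)<.035)&(C[...,2]>.076)&(C[...,2]<.09)
print(C[m].mean(0),cv2.minEnclosingCircle(C[m][:,:2].astype(np.float32)))
"
```

```text
t 13.02 shift cm [-2.12 -1.08  7.03] turn [-0.1   0.02  0.21] w 0.0646 F [ 0.4 -1.  -0.5]
[ 0.44992432 -0.01839043  0.08078236] ((0.44950786232948303, -0.018346717581152916), 0.013251555152237415)
```

View pics/w4.png

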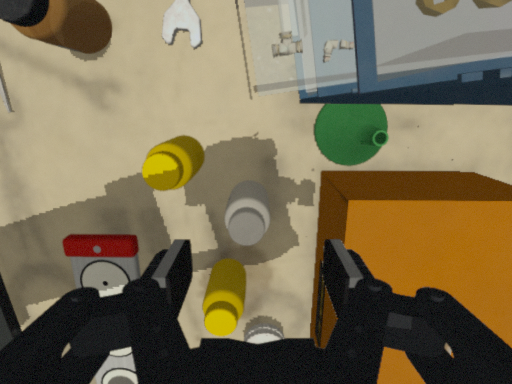

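View pics/t4.png

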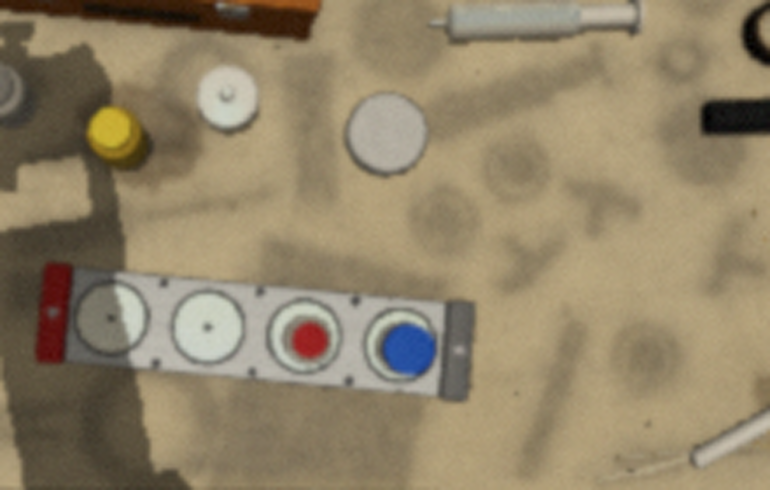

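```bash
python3 -c "
from h import *
f=grab_frame('wrist');C=cloud(f)
m=(np.hypot(C[...,0]-.631,C[...,1]-.2133)<.035)&(C[...,2]>.076)&(C[...,2]<.1)
print(C[m].mean(0),m.sum(),cv2.minEnclosingCircle(C[m][:,:2].astype(np.float32)))
A=C[f['range_z']>0];b=A[(A[:,2]>.03)&(A[:,2]<.13)&(np.hypot(A[:,0]-.631,A[:,1]-.2133)>.03)]
d=np.hypot(b[:,0]-.631,b[:,1]-.2133);print(d.min(),b[d.argsort()[:3]])
tb=b[(b[:,0]>.67)&(b[:,1]<.26)];print(np.percentile(tb[:,0],[1,5]))
plan(.631,.2133,.1)"
```

```text
[0.63359087 0.21353712 0.08421722] 1057 ((0.6335783004760742, 0.21227148175239563), 0.014687427319586277)
0.055411575812089345 [[0.59000797 0.25058399 0.03512664]
 [0.59011986 0.25077942 0.04050671]
 [0.59122616 0.25239931 0.03541229]]
[0.69576579 0.70455874]
t 13.12 shift cm [-1.91 -1.02  7.14] turn [-0.09  0.04  0.08] w 0.064 F [ 0.3  0.3 -0.5]
```

Call:
step_arm(rows="-1.9 -1.1 0 0 0 0;-1.9 -1.1 2 0 0 0;-1.9 -1.1 3 0 0 0;-1.9 -1.1 3 0 0 0;-1.9 -1.1 3 0 0 0")

```text
clock: 13.53
ee_pos: [0.6305, 0.2134, 0.1421]
ee_rot: [0.736, 0.676, -0.0, -0.0]
force: [-0.4, -0.4, 0.1]
gripper_width: 0.0639
```

```bash
python3 -c "
from h import *
plan(.632,.2133,.027)"
```

```text
t 13.53 shift cm [ 0.    0.16 11.51] turn [-0.07  0.01  0.03] w 0.0639 F [-0.4 -0.4  0.1]
```

Call:
step_arm(rows="0 0.15 3 0 0 0;0 0.15 6 0 0 0;0 0.15 9 0 0 0;0 0.15 11 0 0 0;0 0.15 11.5 0 0 0")

```text
clock: 13.95
ee_pos: [0.631, 0.2135, 0.0243]
ee_rot: [0.736, 0.677, -0.002, -0.001]
force: [-0.2, 0.3, -0.1]
gripper_width: 0.0642
```

Call:
step_arm(rows="0 0 0 0 0 0;0 0 0 0 0 0")

```text
clock: 14.12
ee_pos: [0.6332, 0.2139, 0.029]
ee_rot: [0.736, 0.677, 0.001, 0.001]
force: [0.3, -0.1, 0.4]
gripper_width: 0.064
```

Call:
step_arm(rows="0 0 0 0 0 0;0 0 0 0 0 0;0 0 0 0 0 0;0 0 0 0 0 0;0 0 0 0 0 0", hand=1)

```text
clock: 14.53
ee_pos: [0.6332, 0.2139, 0.0294]
ee_rot: [0.736, 0.677, 0.001, 0.001]
force: [-0.6, -0.5, 5.7]
gripper_width: 0.0387
```

Call:
step_arm(rows="0 0 0 0 0 0;0 0 0 0 0 0")

```text
clock: 14.7
ee_pos: [0.6332, 0.2139, 0.0294]
ee_rot: [0.736, 0.677, 0.001, 0.001]
force: [-1.1, 0.3, 6.0]
gripper_width: 0.0381
```

```bash
python3 -c "
from h import *
f=save('wrist','w5.png')
plan(.632,.2133,.027)"
```

```text
t 14.75 shift cm [-0.07 -0.11  0.24] turn [ 0.19 -0.05  0.07] w 0.0388 F [-0.2 -0.2  6.1]
```

View pics/w5.png

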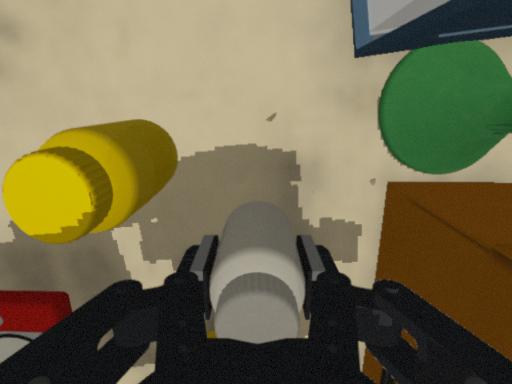

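Call:
step_arm(rows="0 0 -4 0 0 0;0 0 -8 0 0 0;0 0 -12 0 0 0;0 0 -13.5 0 0 0;0 0 -13.5 0 0 0")

```text
clock: 15.17
ee_pos: [0.6339, 0.2141, 0.1684]
ee_rot: [0.736, 0.677, 0.004, 0.003]
force: [0.7, 0.1, -1.0]
gripper_width: 0.038
```

```bash
python3 -c "
from h import *
plan(.4578,.0568,.15)"
```

```text
t 15.17 shift cm [-17.15 -16.25   1.64] turn [ 0.57 -0.14  0.08] w 0.038 F [ 0.7  0.1 -1. ]
```

Call:
step_arm(rows="-17.1 -16.2 0 0 0 0;-17.1 -16.2 0 0 0 0;-17.1 -16.2 0 0 0 0;-17.1 -16.2 0 0 0 0;-17.1 -16.2 0 0 0 0")

```text
clock: 15.58
ee_pos: [0.4745, 0.0743, 0.1616]
ee_rot: [0.736, 0.677, -0.0, -0.0]
force: [0.0, -1.7, -1.3]
gripper_width: 0.0382
```

Call:
step_arm(rows="0 0 0 0 0 0;0 0 0 0 0 0")

```text
clock: 15.75
ee_pos: [0.4753, 0.0742, 0.1622]
ee_rot: [0.737, 0.676, -0.0, -0.0]
force: [0.9, 0.4, -1.2]
gripper_width: 0.0385
```

```bash
python3 -c "
from h import *
plan(.4578,.0568,.06)"
```

```text
t 15.75 shift cm [-1.89 -1.58 10.22] turn [-0.06 -0.   -0.06] w 0.0385 F [ 0.9  0.4 -1.2]
```

Call:
step_arm(rows="-1.9 -1.6 0 0 0 0;-1.9 -1.6 4 0 0 0;-1.9 -1.6 8 0 0 0;-1.9 -1.6 10 0 0 0;-1.9 -1.6 10 0 0 0")

```text
clock: 16.17
ee_pos: [0.4578, 0.0581, 0.0586]
ee_rot: [0.736, 0.677, -0.002, -0.003]
force: [-0.9, -0.5, -1.0]
gripper_width: 0.0381
```

Call:
step_arm(rows="0 0 0 0 0 0;0 0 0 0 0 0")

```text
clock: 16.33
ee_pos: [0.4605, 0.0577, 0.0634]
ee_rot: [0.736, 0.677, 0.001, 0.001]
force: [0.6, -0.2, -0.6]
gripper_width: 0.0381
```

```bash
python3 -c "
from h import *
plan(.4578,.0568,.0435)"
```

```text
t 16.33 shift cm [-0.11 -0.27  1.99] turn [0.13 0.   0.11] w 0.0381 F [ 0.6 -0.2 -0.6]
```

Call:
step_arm(rows="-0.1 -0.27 0.6 0 0 0;-0.1 -0.27 1.2 0 0 0;-0.1 -0.27 1.7 0 0 0;-0.1 -0.27 1.9 0 0 0;-0.1 -0.27 1.9 0 0 0")

```text
clock: 16.75
ee_pos: [0.4563, 0.0567, 0.043]
ee_rot: [0.736, 0.677, -0.0, -0.0]
force: [-0.5, 0.5, -1.2]
gripper_width: 0.0379
```

Call:
step_arm(rows="0 0 0 0 0 0;0 0 0 0 0 0")

```text
clock: 16.92
ee_pos: [0.4566, 0.0567, 0.0435]
ee_rot: [0.736, 0.677, 0.0, 0.0]
force: [0.1, -1.1, -0.3]
gripper_width: 0.038
```

```bash
python3 -c "
from h import *
plan(.4578,.0568,.0414)"
```

```text
t 16.92 shift cm [0.02 0.12 0.21] turn [0.02 0.   0.07] w 0.038 F [ 0.1 -1.1 -0.3]
```

Call:
step_arm(rows="0 0.1 0.1 0 0 0;0 0.1 0.15 0 0 0;0 0.1 0.2 0 0 0;0 0.1 0.2 0 0 0")

```text
clock: 17.25
ee_pos: [0.4576, 0.0566, 0.0414]
ee_rot: [0.736, 0.677, 0.0, 0.0]
force: [0.0, 1.1, -0.1]
gripper_width: 0.0383
```

Call:
step_arm(rows="0 0 0.07 0 0 0;0 0 0.07 0 0 0")

```text
clock: 17.42
ee_pos: [0.4576, 0.0566, 0.0413]
ee_rot: [0.736, 0.677, 0.0, 0.0]
force: [-1.6, -0.0, 9.5]
gripper_width: 0.0385
```

Call:
step_arm(rows="0 0 -0.03 0 0 0;0 0 -0.05 0 0 0;0 0 -0.05 0 0 0;0 0 -0.05 0 0 0", hand=0.15)

```text
clock: 17.75
ee_pos: [0.4574, 0.0566, 0.041]
ee_rot: [0.736, 0.677, -0.0, -0.0]
force: [-0.4, 0.5, -0.4]
gripper_width: 0.0726
```

Call:
step_arm(rows="0 0 -3 0 0 0;0 0 -7 0 0 0;0 0 -11 0 0 0;0 0 -14 0 0 0;0 0 -14 0 0 0")

```text
clock: 18.17
ee_pos: [0.4597, 0.0565, 0.1866]
ee_rot: [0.736, 0.677, 0.003, 0.004]
force: [0.4, -0.4, -0.7]
gripper_width: 0.0728
```

```bash
python3 -c "
from h import *
plan(.4975,.391,.16)"
```

```text
t 18.17 shift cm [33.65  0.93  2.65] turn [0.61 0.03 0.09] w 0.0728 F [ 0.4 -0.4 -0.7]
```

Call:
step_arm(rows="20 0.6 0 0 0 0;20 0.6 0 0 0 0;20 0.6 0 0 0 0;20 0.6 0 0 0 0;20 0.6 0 0 0 0")

```text
clock: 18.58
ee_pos: [0.4799, 0.2581, 0.1804]
ee_rot: [0.736, 0.677, -0.0, -0.0]
force: [0.7, -0.8, 0.5]
gripper_width: 0.0726
```

```bash
python3 -c "
from h import *
plan(.4975,.391,.16)"
```

```text
t 18.58 shift cm [13.39  0.65  2.04] turn [-0.04 -0.    0.12] w 0.0726 F [ 0.7 -0.8  0.5]
```

Call:
step_arm(rows="13.3 0.6 0 0 0 0;13.3 0.6 0 0 0 0;13.3 0.6 0 0 0 0;13.3 0.6 0 0 0 0;13.3 0.6 0 0 0 0")

```text
clock: 19.0
ee_pos: [0.4968, 0.3897, 0.1795]
ee_rot: [0.735, 0.678, -0.001, -0.0]
force: [-0.2, -0.3, -0.8]
gripper_width: 0.0722
```

Call:
step_arm(rows="0 0 0 0 0 0;0 0 0 0 0 0")

```text
clock: 19.17
ee_pos: [0.4974, 0.3861, 0.1808]
ee_rot: [0.737, 0.676, -0.001, 0.0]
force: [-0.3, 0.6, -0.4]
gripper_width: 0.0727
```

```bash
python3 -c "
from h import *
f=save('wrist','w6.png')
C=cloud(f)
m=(np.hypot(C[...,0]-.4975,C[...,1]-.391)<.04)&(C[...,2]>.094)&(C[...,2]<.115)
print(C[m].mean(0),m.sum(),cv2.minEnclosingCircle(C[m][:,:2].astype(np.float32)))
plan(.4975,.391,.035)
g=save('top','t5.png')
a=g['color'][130:270,180:400,::-1];cv2.imwrite('pics/t5.png',cv2.resize(a,None,fx=3.5,fy=3.5,interpolation=2))
C=cloud(g);m=(np.hypot(C[...,0]-.4578,C[...,1]-.0563)<.035)&(C[...,2]>.091)&(C[...,2]<.105)
print(C[m].mean(0),cv2.minEnclosingCircle(C[m][:,:2].astype(np.float32)))
"
```

```text
[0.49876896 0.39067759 0.09953612] 1644 ((0.4987531304359436, 0.38969603180885315), 0.018035905435681343)
t 19.22 shift cm [ 0.51 -0.04 14.61] turn [-0.02  0.03 -0.02] w 0.0728 F [-0.3 -0.8 -1.3]
[0.45663856 0.05645835 0.09595595] ((0.45659953355789185, 0.05654727295041084), 0.014473363757133484)
```

View pics/w6.png

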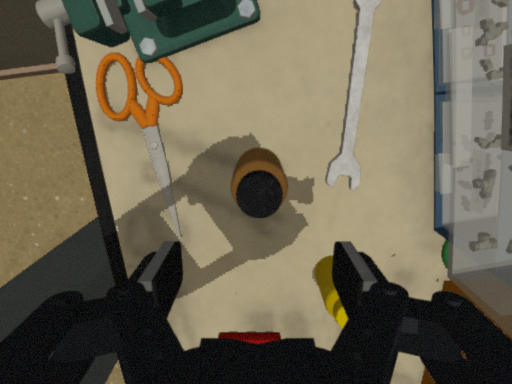

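View pics/t5.png

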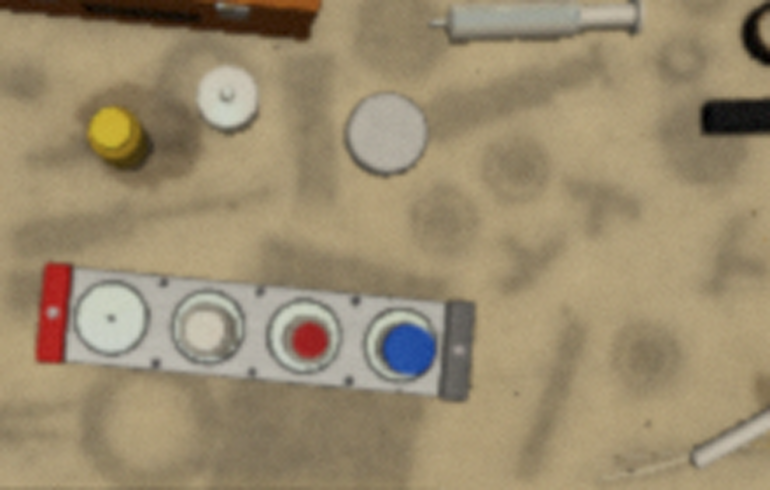

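White, red-cap and jar all stand centred on their marks within about 2 mm. The brown cap is at (259,193) in the wrist view, where I expected it. Descending on it now.

Call:
step_arm(rows="0.5 0.1 2 0 0 0;0.5 0.1 6 0 0 0;0.5 0.1 10 0 0 0;0.5 0.1 13 0 0 0;0.5 0.1 14.5 0 0 0")

```text
clock: 19.68
ee_pos: [0.4974, 0.3903, 0.0324]
ee_rot: [0.737, 0.676, -0.003, -0.001]
force: [-0.8, -0.2, 0.2]
gripper_width: 0.0726
```

Call:
step_arm(rows="0 0 0 0 0 0;0 0 0 0 0 0")

```text
clock: 19.85
ee_pos: [0.4992, 0.3916, 0.0365]
ee_rot: [0.737, 0.676, -0.0, -0.0]
force: [-0.0, -0.8, 0.5]
gripper_width: 0.0727
```

Call:
step_arm(rows="0 0 0 0 0 0;0 0 0 0 0 0;0 0 0 0 0 0;0 0 0 0 0 0;0 0 0 0 0 0", hand=1)

```text
clock: 20.27
ee_pos: [0.4997, 0.3926, 0.0384]
ee_rot: [0.736, 0.677, 0.002, 0.001]
force: [-1.7, -1.3, 7.7]
gripper_width: 0.0462
```

Call:
step_arm(rows="0 0 0 0 0 0;0 0 0 0 0 0")

```text
clock: 20.43
ee_pos: [0.4997, 0.3926, 0.0384]
ee_rot: [0.736, 0.677, 0.002, 0.001]
force: [-1.0, -1.6, 7.5]
gripper_width: 0.0465
```

```bash
python3 -c "
from h import *
f=save('wrist','w7.png')
plan(.4975,.391,.035)"
```

```text
t 20.48 shift cm [-0.18 -0.2   0.34] turn [ 0.18 -0.09  0.07] w 0.0465 F [-0.7 -0.8  6.2]
```

View pics/w7.png

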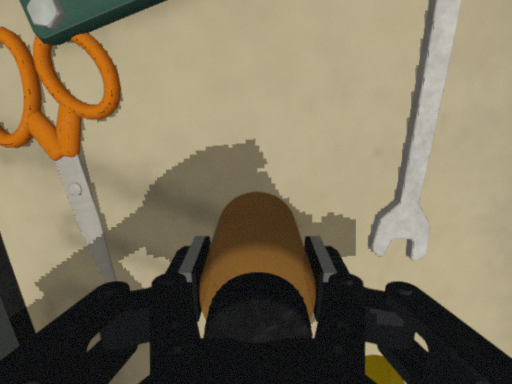

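Call:
step_arm(rows="0 0 -4 0 0 0;0 0 -8 0 0 0;0 0 -12 0 0 0;0 0 -13 0 0 0;0 0 -13 0 0 0")

```text
clock: 20.9
ee_pos: [0.5, 0.393, 0.1707]
ee_rot: [0.736, 0.677, 0.004, 0.001]
force: [-0.4, -0.8, -0.8]
gripper_width: 0.0466
```

```bash
python3 -c "
from h import *
plan(.4648,.1327,.16)"
```

```text
t 20.9 shift cm [-26.24  -1.33   0.94] turn [ 0.41 -0.26  0.08] w 0.0466 F [-0.4 -0.8 -0.8]
```

Call:
step_arm(rows="-20 -1.1 0 0 0 0;-20 -1.1 0 0 0 0;-20 -1.1 0 0 0 0;-20 -1.1 0 0 0 0;-20 -1.1 0 0 0 0")

```text
clock: 21.32
ee_pos: [0.4693, 0.1915, 0.1646]
ee_rot: [0.736, 0.677, -0.001, -0.001]
force: [1.0, -0.3, -1.1]
gripper_width: 0.0462
```

Call:
step_arm(rows="-6 -0.2 0 0 0 0;-6 -0.2 0 0 0 0;-6 -0.2 0 0 0 0;-6 -0.2 0 0 0 0")

```text
clock: 21.65
ee_pos: [0.4634, 0.1336, 0.1651]
ee_rot: [0.737, 0.676, -0.001, -0.001]
force: [0.0, 0.9, -1.3]
gripper_width: 0.0463
```

```bash
python3 -c "
from h import *
plan(.4648,.1327,.07)"
```

```text
t 21.65 shift cm [-0.08  0.16  9.51] turn [-0.11  0.   -0.06] w 0.0463 F [ 0.   0.9 -1.3]
```

Call:
step_arm(rows="-0.1 0.15 2 0 0 0;-0.1 0.15 5 0 0 0;-0.1 0.15 8 0 0 0;-0.1 0.15 9.5 0 0 0;-0.1 0.15 9.5 0 0 0")

```text
clock: 22.07
ee_pos: [0.4633, 0.1342, 0.0676]
ee_rot: [0.736, 0.677, -0.003, -0.002]
force: [-0.2, -0.1, -1.1]
gripper_width: 0.0461
```

Call:
step_arm(rows="0 0 0 0 0 0;0 0 0 0 0 0")

```text
clock: 22.23
ee_pos: [0.4659, 0.1339, 0.0718]
ee_rot: [0.736, 0.677, 0.001, 0.0]
force: [0.6, 0.3, -0.7]
gripper_width: 0.0461
```

```bash
python3 -c "
from h import *
plan(.4648,.1327,.0525)"
```

```text
t 22.23 shift cm [-0.13 -0.1   1.93] turn [ 0.07 -0.01  0.12] w 0.0461 F [ 0.6  0.3 -0.7]
```

Call:
step_arm(rows="-0.12 -0.1 0.6 0 0 0;-0.12 -0.1 1.2 0 0 0;-0.12 -0.1 1.7 0 0 0;-0.12 -0.1 1.9 0 0 0;-0.12 -0.1 1.9 0 0 0")

```text
clock: 22.65
ee_pos: [0.4641, 0.1321, 0.0516]
ee_rot: [0.736, 0.677, -0.0, -0.0]
force: [0.2, -0.5, -0.8]
gripper_width: 0.0464
```

Call:
step_arm(rows="0 0 0 0 0 0;0 0 0 0 0 0")

```text
clock: 22.82
ee_pos: [0.4645, 0.1321, 0.0523]
ee_rot: [0.736, 0.677, 0.0, 0.0]
force: [1.0, -0.3, -1.2]
gripper_width: 0.0463
```

```bash
python3 -c "
from h import *
plan(.4648,.1327,.0504)"
```

```text
t 22.82 shift cm [0.06 0.03 0.19] turn [ 0.02 -0.    0.07] w 0.0463 F [ 1.  -0.3 -1.2]
```

Call:
step_arm(rows="0.06 0.03 0.1 0 0 0;0.06 0.03 0.15 0 0 0;0.06 0.03 0.2 0 0 0;0.06 0.03 0.2 0 0 0")

```text
clock: 23.15
ee_pos: [0.4648, 0.1327, 0.0504]
ee_rot: [0.736, 0.677, 0.0, 0.0]
force: [-0.9, 0.2, 2.1]
gripper_width: 0.0465
```

Call:
step_arm(rows="0 0 0.02 0 0 0;0 0 0.02 0 0 0;0 0 0.02 0 0 0;0 0 0.02 0 0 0", hand=0.15)

```text
clock: 23.48
ee_pos: [0.4647, 0.1327, 0.0499]
ee_rot: [0.736, 0.677, 0.0, -0.0]
force: [0.3, -0.8, 0.1]
gripper_width: 0.0728
```

Call:
step_arm(rows="0 0 -3 0 0 0;0 0 -7 0 0 0;0 0 -11 0 0 0;0 0 -15 0 0 0;0 0 -15 0 0 0")

```text
clock: 23.9
ee_pos: [0.4673, 0.1329, 0.2069]
ee_rot: [0.736, 0.677, 0.005, 0.004]
force: [-0.1, -0.2, 0.4]
gripper_width: 0.073
```

Call:
step_arm(rows="16 0 -3 0 0 0;16 0 -3 0 0 0;16 0 -3 0 0 0;16 0 -3 0 0 0;16 0 -3 0 0 0")

```text
clock: 24.32
ee_pos: [0.4781, 0.2974, 0.2305]
ee_rot: [0.735, 0.678, 0.002, -0.0]
force: [0.8, -0.4, -0.6]
gripper_width: 0.0725
```

```bash
python3 -c "
from h import *
M={'brown':(.464,.1312,.112),'white':(.4578,.0563,.097),'red':(.4514,-.0183,.082),'jar':(.4446,-.0935,.062)}
for n in ('top','side'):
  g=save(n,n+'9.png');C=cloud(g)
  for k,(x,y,h) in M.items():
    m=(np.hypot(C[...,0]-x,C[...,1]-y)<.03)&(C[...,2]>h-.006)&(C[...,2]<h+.01)
    if m.sum()>3: print(n,k,C[m].mean(0).round(4),np.round(cv2.minEnclosingCircle(C[m][:,:2].astype(np.float32))[0],4),m.sum())
  r=(slice(130,270),slice(170,390))
  cv2.imwrite('pics/'+n+'9.png',cv2.resize(g['color'][r][...,::-1],None,fx=3.5,fy=3.5,interpolation=2))
plan(.4,.3,.2)"
```

```text
top brown [0.4632 0.1313 0.111 ] [0.4631 0.1314] 168
top white [0.4566 0.0565 0.096 ] [0.4566 0.0566] 107
top red [ 0.45   -0.0183  0.0806] [ 0.4495 -0.0185] 84
top jar [ 0.4435 -0.093   0.0607] [ 0.4433 -0.0934] 167
side brown [0.461  0.1316 0.1087] [0.4624 0.131 ] 100
side white [0.4538 0.0568 0.0938] [0.455  0.0576] 66
side red [ 0.4472 -0.018   0.0786] [ 0.4479 -0.0204] 56
side jar [ 0.441  -0.0929  0.0603] [ 0.4435 -0.0934] 127
t 24.42 shift cm [ 0.05 -7.81  2.94] turn [-0.02  0.02  0.21] w 0.0729 F [-0.4 -1.1 -0.8]
```

View pics/top9.png

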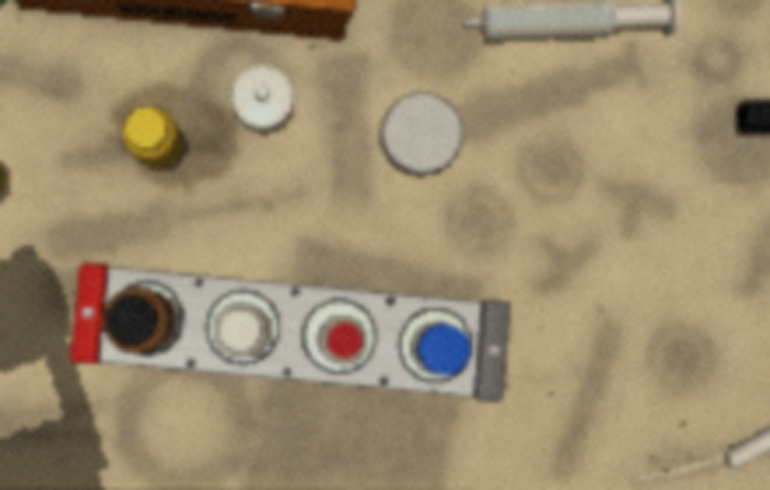

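View pics/side9.png

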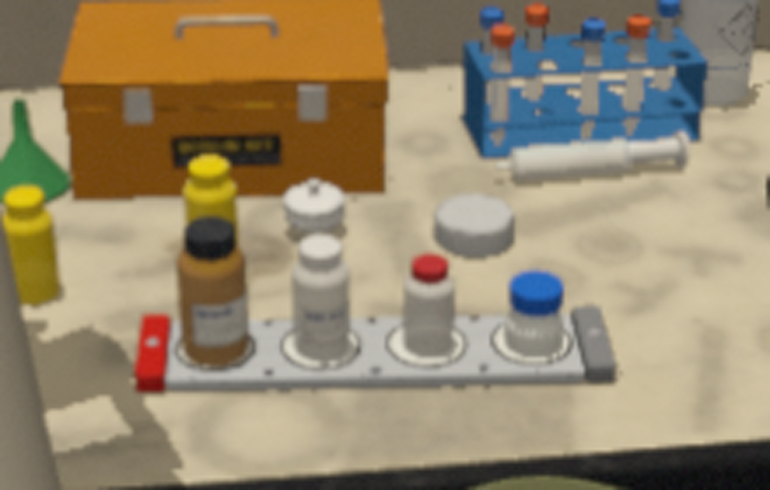

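Call:
step_arm(rows="0 0 0 0 0 0;0 0 0 0 0 0;0 0 0 0 0 0")

```text
clock: 24.67
ee_pos: [0.4782, 0.291, 0.2298]
ee_rot: [0.737, 0.676, -0.0, -0.0]
force: [-0.5, -0.0, 0.4]
gripper_width: 0.0727
```

```bash
python3 -c "
from h import *
s=state();print(s['clock'],abs(s['joint_velocities']).max(),s['force']);print(hand_in())"
```

```text
24.6667 0.006130913774313888 [-0.45361472 -0.04535385  0.35187504]
the job is handed in; nothing more can be done
None
```

The three bottles and the jar now stand upright on the rail, in the order asked, and I handed the job in at about 24.7 s. From the red clip to the grey clip they run brown, white, red-cap and jar, and I left both yellow look-alikes alone.

- **Centring:** In the top camera each cap's centre is within about 1 to 2 mm of its mark. The side camera reads up to about 4 mm off across the rail, but it sees mainly the near edge of each cap. Along the row it agrees to within about 2 mm.
- **Upright:** The cap-top heights match upright containers on the rail to within about 4 mm, and the pictures show all four upright.
- **Arm:** The gripper is open and clear of everything, and the arm was at rest when I handed in.
- **Forces:** Setting the jar down briefly read 33 N at the wrist. The other three placings stayed below 10 N.

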